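Confirm a picked kit on the parts rack

ROBOT

A 6-joint arm with a two-finger parallel gripper is mounted at the origin on the work surface. World frame = base frame: x ahead of the robot, y to its left, z up, the work surface at z = 0. Lengths are in m, angles in rad, forces in N, time in s.
With the tool pointing down it reaches from about 0.2 to 0.875 m from the base axis. Payload 3.4 kg.
Tool frame: the origin (TCP) lies between the finger pads; the fingertips stand 22 mm ahead of it and the grasp point (between the pads) lies 3 mm ahead of it; z points along the fingers, y is the line along which they close (so a half turn about z gives the same grasp; the last joint's range is limited). The gripper opens to 94 mm and grips with 3 to 60 N. Pads are 16 mm wide; open, the fingers measure 119 mm over their backs; the gripper's body (75 mm by 177 mm) begins 78 mm behind the grasp point.
Start: joints at [1.174, 0.276, 1.505, -0, 1.361, -0.121], TCP at [0.157, 0.553, 0.227] pointing down, gripper open.
Joint ranges: [-2.89, 2.89], [-0.75, 2.08], [0.22, 2.7], [-1.18, 4.32], [0.11, 2.71], [-2.7, 2.7]. Speed limits (rad/s): [2.57, 2.57, 3.14, 3.14, 3.14, 3.14].

INTERFACE

Orientations are given as a unit quaternion [w, x, y, z].
In Python, from cell import monitor, cams, close_job, models gives the robot as it stands.
- The arm moves only by the shell command python3 -m crank 'ROWS' [FORCE]. ROWS is JSON, one flat list of numbers, 7 for each row, row after row: the turn, a rotation vector about the tool's x, y, z in degrees, then the shift along the tool's x, y, z in m, then the opening, from 0 (shut) to 1 (fully open). A call has 1 to 20 rows; each row shifts and turns the commanded pose from where the row before left it, along the tool's axes as they then stand; what a row does not reach is not made up. A row lasts 1/10 s, in which the tool goes at most 50 mm and 8.59 degrees, less where a joint would pass 70% of its speed; a pose out of reach is approached as far as the arm can. A call with a gripper value outside its range is refused whole. The fingers move at their own pace and stop on an object; FORCE is the grip in N (left out, the last holds). Time passes only in rows, so rows that do not move let the fingers close. It gives the time, the measured TCP pose, the force, the opening and the grip force at its end, in the units of the state.
- monitor.sense(): the state, without advancing time (a new reading comes with each control period).
- cams.camera(name): name is "scene" or "top"; returns the picture (400x640x3 uint8, red, green, blue); there is no depth.
- cams.camera_model(name): a dict with "fx", "fy", "cx", "cy" (pixels), "dist_coeffs" ([k1, k2, p1, p2, k3] as OpenCV has them; the pictures are not rectified), "eye" and "rotation" of the camera in the world. Camera axes: x right, y down, z forward; pixel columns grow to the right and rows downward; lengths in m; the calibration is good to about 2 mm. A picture is of the moment at which its call begins. camera_model takes no time and is no camera call.
- close_job(): hands the job in; it is judged then, once.
Trained networks look in the newest picture that a camera, given by its name, has taken for a name from the list of things; names that differ only in an ending like _2 or _b are one class to them, and where a whole thing is asked for, a point or a joint stands for the part that bears it (a point fixed in the world has none). Each returns a list of dicts, best first, with "p" (0 to 1); they miss things now and then, are a little off and sometimes report something else, mostly with a low value. They report only what shows in the picture. A call takes as long as a camera call.
- models.find_in(target, camera): "uv" ([column, row] in pixels, amid what is visible of it).
The state is a dict: "clock": time; "joint_pos": joint angles; "joint_vel": joint speeds; "joint_efforts": joint torques, N m; "tool_pos": TCP position; "ee_rot": TCP orientation; "force": force on the tool from outside, world axes, zero at the start; "moment": the same for the moment, N m; "gripper_width": opening from 0.0 (shut) to 1.0 (fully open); "gripper_force": force on a finger pad.
Only numpy, scipy, OpenCV 4.12 (cv2) and the standard library are available. Lean on these libraries where they do the work, as an engineer would, in place of code of your own. Each camera call takes 0.05 s, during which the arm holds its last target. There are 200 camera calls.

TASK

The kit has been picked; confirm it on the rack. Each red bin has a rocker in front of it: with closed fingers press its raised end (nearer the robot) fully down, first for the bin of bolts, then for the hex nuts, then for the L-shaped brackets. Leave the empty bin's rocker as it is, do not grasp, lift or shift the bins or the loose things around them, and finish clear of everything.

Things in the scene. Friction and masses are not known exactly. Their poses are not given: they have to be found in the camera images.
- rack: Fixed aluminium base plate on the bench, 290 (x) x 520 (y) x 12 mm, top 12 mm above the bench; it carries four identical stations side by side, 125 mm apart along its y axis (which kind of part is at which place varies). Origin: centre of its underside; x points away from the robot, from rockers to bins; yaw up to 0.2 rad.
- bin_bolts: Loose red open-topped plastic bin, 160 deep (x) x 104 wide (y) x 75 mm high (front lip 32 mm), containing about eight hex-head steel bolts, 85 mm long, lying lengthwise. Origin: centre of its underside, on the rack, 133 mm beyond (rack +x) its own rocker's hinge. Not to be shifted.
- bin_nuts: Loose red open-topped plastic bin, 160 deep (x) x 104 wide (y) x 75 mm high (front lip 32 mm), containing about a dozen thick steel hex nuts, 34 mm across corners, each with a dark hole. Origin: centre of its underside, on the rack, 133 mm beyond (rack +x) its own rocker's hinge. Not to be shifted.
- bin_brackets: Loose red open-topped plastic bin, 160 deep (x) x 104 wide (y) x 75 mm high (front lip 32 mm), containing four flat L-shaped steel brackets with 48 mm legs. Origin: centre of its underside, on the rack, 133 mm beyond (rack +x) its own rocker's hinge. Not to be shifted.
- bin_empty: Loose red open-topped plastic bin, 160 deep (x) x 104 wide (y) x 75 mm high (front lip 32 mm), containing nothing: it is the empty bin. Origin: centre of its underside, on the rack, 133 mm beyond (rack +x) its own rocker's hinge. Not to be shifted.
- rocker_bolts (a joint): Angle (rad) of the grey rocker paddle in front (robot side) of bin_bolts. 0 = end nearer the robot fully raised, 0.5 = that end fully down against its stop; starts at 0 to 0.06. Paddle 64 (rack x) x 34 x 8 mm, level at 0.25, hinged across its middle 40 mm above the bench, in a black housing 76 x 50 mm. It stays where left (friction, no spring).
- press_bolts (a point): Press point on rocker_bolts: on the paddle's upper face near the raised, ribbed end, 26 mm from the hinge and 6 mm from that end's edge. About 50 mm above the bench at joint 0 and 38 mm at 0.5. About 3 N down moves it, more nearer the hinge; press to 12-15 N to seat it on its stop. Moves with the paddle; its y axis lies along the hinge, parallel to the rack's y.
- rocker_nuts (a joint): Angle (rad) of the grey rocker paddle in front (robot side) of bin_nuts. 0 = end nearer the robot fully raised, 0.5 = that end fully down against its stop; starts at 0 to 0.06. Paddle 64 (rack x) x 34 x 8 mm, level at 0.25, hinged across its middle 40 mm above the bench, in a black housing 76 x 50 mm. It stays where left (friction, no spring).
- press_nuts (a point): Press point on rocker_nuts: on the paddle's upper face near the raised, ribbed end, 26 mm from the hinge and 6 mm from that end's edge. About 50 mm above the bench at joint 0 and 38 mm at 0.5. About 3 N down moves it, more nearer the hinge; press to 12-15 N to seat it on its stop. Moves with the paddle; its y axis lies along the hinge, parallel to the rack's y.
- rocker_brackets (a joint): Angle (rad) of the grey rocker paddle in front (robot side) of bin_brackets. 0 = end nearer the robot fully raised, 0.5 = that end fully down against its stop; starts at 0 to 0.06. Paddle 64 (rack x) x 34 x 8 mm, level at 0.25, hinged across its middle 40 mm above the bench, in a black housing 76 x 50 mm. It stays where left (friction, no spring).
- press_brackets (a point): Press point on rocker_brackets: on the paddle's upper face near the raised, ribbed end, 26 mm from the hinge and 6 mm from that end's edge. About 50 mm above the bench at joint 0 and 38 mm at 0.5. About 3 N down moves it, more nearer the hinge; press to 12-15 N to seat it on its stop. Moves with the paddle; its y axis lies along the hinge, parallel to the rack's y.
- rocker_empty (a joint): Angle (rad) of the grey rocker paddle in front (robot side) of bin_empty. 0 = end nearer the robot fully raised, 0.5 = that end fully down against its stop; starts at 0 to 0.06. Paddle 64 (rack x) x 34 x 8 mm, level at 0.25, hinged across its middle 40 mm above the bench, in a black housing 76 x 50 mm. It stays where left (friction, no spring).
- press_empty (a point): Press point on rocker_empty: on the paddle's upper face near the raised, ribbed end, 26 mm from the hinge and 6 mm from that end's edge. About 50 mm above the bench at joint 0 and 38 mm at 0.5. About 3 N down moves it, more nearer the hinge; press to 12-15 N to seat it on its stop. Moves with the paddle; its y axis lies along the hinge, parallel to the rack's y.
- spare_stud: Loose steel hex-head stud standing on its head on the rack between two middle rockers, head 32 mm across and 12 mm high, 48 mm tall in all. Origin: centre of its underside. Bystander.
- pot: Loose small jar with white cap, 32 mm diameter, 45 mm tall, on the rack between the two leftmost (+y) rockers. Origin: centre of its underside. Bystander.
- carton: Loose cardboard carton 80 x 100 x 60 mm on the bench to the left of the rack. Origin: centre of its underside. Bystander.
- driver: Loose screwdriver lying on the bench to the right of the rack, handle to its -x. Bystander.

How it is judged:
On the way, in this order (a step that is already met when the one before it is completed fails the run):
1. the rocker of the bolts is pressed fully down (value of joint rocker_bolts above 0.42 rad), for 0.1 s.
2. the rocker of the nuts is pressed fully down (value of joint rocker_nuts above 0.42 rad), for 0.1 s.
3. the rocker of the brackets is pressed fully down (value of joint rocker_brackets above 0.42 rad), for 0.1 s.
At the end, for the whole second after the job is handed in: The rockers of the bolts, nuts and brackets stay pressed beyond 0.42 rad (of 0.5), that of the empty bin stays below 0.12 rad, and every bin and loose thing is within 15 mm of where it started (value of joint each of rocker_bolts, rocker_nuts, rocker_brackets above 0.42 rad and value of joint rocker_empty below 0.12 rad and distance of each of bin_bolts, bin_nuts, bin_brackets, bin_empty, spare_stud, pot, carton, driver from where it was at the start of the episode below 0.015 m); the robot touches nothing.
It fails at once if the rocker of the nuts was pressed before that of the bolts was down (value of joint rocker_nuts above 0.25 rad and value of joint rocker_bolts below 0.4 rad).
It fails at once if the rocker of the brackets was pressed before that of the nuts was down (value of joint rocker_brackets above 0.25 rad and value of joint rocker_nuts below 0.4 rad).
It fails at once if the rocker of the empty bin was pressed (value of joint rocker_empty above 0.12 rad).
It fails at once if a bin was shifted, lifted or tipped (distance of any of bin_bolts, bin_nuts, bin_brackets, bin_empty from where it was at the start of the episode above 0.015 m or angle between any of bin_bolts, bin_nuts, bin_brackets, bin_empty's own z axis and vertical above 0.2 rad).
It fails at once if a loose thing beside the work was shifted, lifted or tipped (distance of any of spare_stud, pot, carton, driver from where it was at the start of the episode above 0.015 m or angle between any of spare_stud, pot, carton's own z axis and vertical above 0.3 rad).
It also fails if it takes over 45 s, if anything falls off the work surface, if the arm or the gripper's body presses on something with over 40 N, if the wrist force passes 120 N, or if a joint passes its speed limit or range.

## Working session

There is one attempt and no reset: what is moved stays moved. The work goes in short steps, Python scripts to look and compute and a shell command to move; the robot and the scene stay as the last step left them, time stands still between calls to the robot, and variables do not carry over. Pictures are saved under pics/ and viewed, at most 10 in all, crops included, and the job is handed in when it is done.

```bash
mkdir -p pics; cat > h.py <<'E'
import numpy as np, cv2
from cell import monitor, cams, close_job, models
def ray(cam,uv):
    m=cams.camera_model(cam);K=np.array([[m['fx'],0,m['cx']],[0,m['fy'],m['cy']],[0,0,1.]])
    p=cv2.undistortPoints(np.array([[uv]],float),K,np.array(m['dist_coeffs'],float))[0,0]
    return np.array(m['eye'],float),np.array(m['rotation'],float)@np.array([p[0],p[1],1.])
def at_z(cam,uv,z):
    e,d=ray(cam,uv);return e+d*(z-e[2])/d[2]
def proj(cam,P):
    m=cams.camera_model(cam);K=np.array([[m['fx'],0,m['cx']],[0,m['fy'],m['cy']],[0,0,1.]])
    R=np.array(m['rotation'],float).T;t=-R@np.array(m['eye'],float)
    return cv2.projectPoints(np.array(P,float).reshape(-1,3),cv2.Rodrigues(R)[0],t,K,np.array(m['dist_coeffs'],float))[0].reshape(-1,2)
E
python3 - <<'E'
from h import *
for c in('top','scene'):
    cv2.imwrite(f'pics/{c}1.png',cams.camera(c)[:,:,::-1])
print(np.round(cams.camera_model('top')['rotation'],2).tolist(),cams.camera_model('top')['eye'])
zs=dict(bin=.05,press=.05,spare_stud=.048,pot=.045,rocker=.04)
for n in ['bin_bolts','bin_nuts','bin_brackets','bin_empty','press_bolts','press_nuts','press_brackets','press_empty','rocker_bolts','spare_stud','pot']:
    z=zs.get(n.split('_')[0],zs.get(n))
    print(n,[(np.round(d['uv']).tolist(),round(d['p'],2),np.round(at_z('top',d['uv'],z)[:2],3).tolist()) for d in models.find_in(n,'top')[:4]] if 1 else 0)
s=monitor.sense();print(s['clock'],s['tool_pos'],s['ee_rot'],s['force'])
E
```

```text
[-0.06, 0.71, -0.7, 0.07] [0.32165531 0.00236301 1.5388685 ]Traceback (most recent call last):
  File "<stdin>", line 8, in <module>
  File "h.py", line 8, in at_z
    e,d=ray(cam,uv);return e+d*(z-e[2])/d[2]
        ~~~^^^^^^^^
  File "h.py", line 6, in ray
    return np.array(m['eye'],float),np.array(m['rotation'],float)@np.array([p[0],p[1],1.])
                                    ~~~~~~~~~~~~~~~~~~~~~~~~~~~~~^~~~~~~~~~~~~~~~~~~~~~~~~
ValueError: matmul: Input operand 1 has a mismatch in its core dimension 0, with gufunc signature (n?,k),(k,m?)->(n?,m?) (size 3 is different from 4)
```

```bash
sed -i "s/np.array(m\['rotation'\],float)/Rm(m)/" h.py; sed -i "1a from scipy.spatial.transform import Rotation as Ro\ndef Rm(m): return Ro.from_quat(np.array(m['rotation'],float),scalar_first=True).as_matrix()" h.py
python3 - <<'E'
from h import *
zs=dict(bin=.05,press=.05,spare_stud=.048,pot=.045,rocker=.04)
for n in ['bin_bolts','bin_nuts','bin_brackets','bin_empty','press_bolts','press_nuts','press_brackets','press_empty','rocker_bolts','spare_stud','pot']:
    z=zs.get(n.split('_')[0],zs.get(n))
    print(n,[(np.round(d['uv']).tolist(),round(d['p'],2),np.round(at_z('top',d['uv'],z)[:2],3).tolist()) for d in models.find_in(n,'top')[:4]])
m=cams.camera_model('top');print(Rm(m).round(2).tolist())
s=monitor.sense();print(s['clock'],s['tool_pos'],s['ee_rot'],s['force'])
E
```

```text
bin_bolts [([364.0, 178.0], 0.6, [0.654, -0.128])]
bin_nuts [([406.0, 179.0], 0.64, [0.655, -0.26])]
bin_brackets [([289.0, 163.0], 0.73, [0.696, 0.108]), ([361.0, 218.0], 0.42, [0.528, -0.119])]
bin_empty [([326.0, 172.0], 0.84, [0.67, -0.008])]
press_bolts [([362.0, 217.0], 0.77, [0.53, -0.122])]
press_nuts [([402.0, 224.0], 0.5, [0.511, -0.245])]
press_brackets [([282.0, 206.0], 0.47, [0.558, 0.127])]
press_empty [([322.0, 212.0], 0.65, [0.543, 0.001])]
rocker_bolts [([362.0, 218.0], 0.55, [0.529, -0.121])]
spare_stud [([344.0, 218.0], 0.64, [0.525, -0.067])]
pot []
[[0.02, -0.98, 0.18], [-1.0, -0.02, -0.01], [0.02, -0.18, -0.98]]
0.7 [0.15661695 0.55330312 0.2275582 ] [4.66337556e-05 1.37475581e-01 9.90505151e-01 9.19238723e-05] [-0.42480381 -0.44204067  0.20139332]
```

View pics/top1.png

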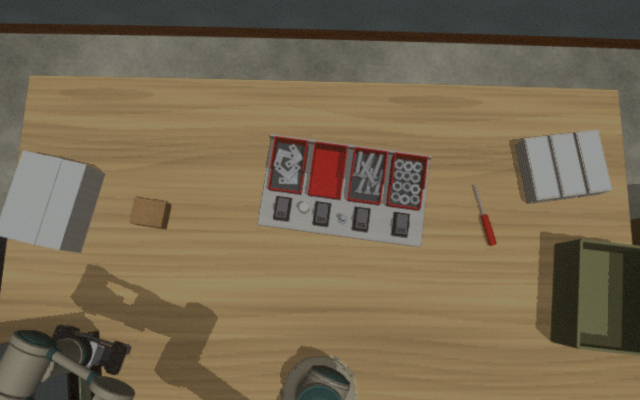

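View pics/scene1.png

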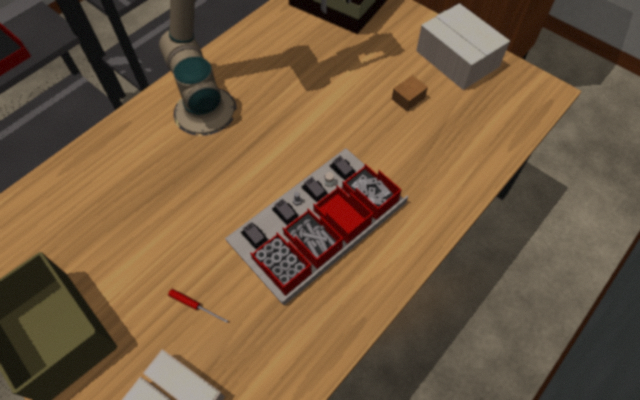

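Top: bins from left are brackets (289,163), empty (326,172), bolts (364,178) and nuts (406,180). Rockers are at (282,207), (322,212), (361,218) and (401,224), with the pot at (303,207) and the stud at (342,217). The scene view agrees. Next I refine the rockers by segmenting the dark housings in both views.

```bash
python3 - <<'E'
from h import *
from scipy.optimize import least_squares
obs={}
for c,roi in(('top',(255,185,430,250)),('scene',(235,145,365,250))):
    im=cv2.imread(f'pics/{c}1.png');x0,y0,x1,y1=roi
    g=cv2.resize(im[y0:y1,x0:x1],None,fx=6,fy=6,interpolation=cv2.INTER_CUBIC)
    hsv=cv2.cvtColor(g,cv2.COLOR_BGR2HSV)
    mk=((hsv[...,2]<95)&(hsv[...,1]<100)).astype(np.uint8)*255
    mk=cv2.morphologyEx(mk,cv2.MORPH_OPEN,np.ones((9,9)))
    B=[]
    for k in cv2.findContours(mk,cv2.RETR_EXTERNAL,cv2.CHAIN_APPROX_NONE)[0]:
        if cv2.contourArea(k)<2500: continue
        (u,v),wh,a=cv2.minAreaRect(k)
        B.append(((u-2.5)/6+x0,(v-2.5)/6+y0,wh[0]/6,wh[1]/6)); cv2.drawContours(g,[k],-1,(0,255,0),1)
    print(c,np.round(B,1).tolist())
    cv2.imwrite(f'pics/{c}_c.png',cv2.resize(g,None,fx=.75,fy=.75))
E
```

```text
top [[399.9, 224.3, 18.0, 24.4], [360.4, 218.9, 17.2, 24.4], [321.1, 213.6, 16.8, 24.5], [281.8, 208.2, 17.2, 24.3], [364.4, 192.1, 29.4, 16.5], [284.8, 187.4, 5.7, 29.2]]
scene [[355.8, 242.4, 3.9, 24.5], [253.9, 234.7, 24.6, 18.0], [306.2, 229.2, 26.2, 28.3], [284.9, 211.3, 24.1, 17.5], [314.2, 188.8, 23.3, 17.3], [342.4, 167.5, 22.9, 17.1]]
```

View pics/top_c.png

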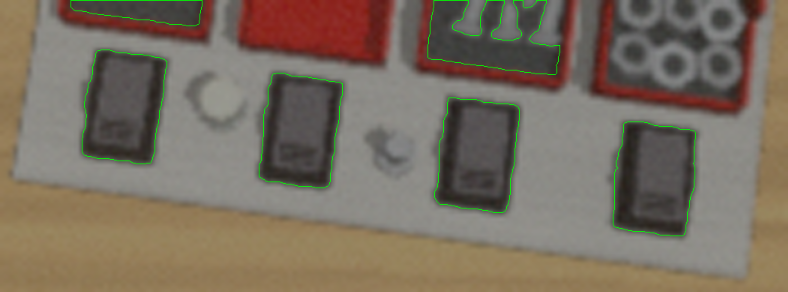

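View pics/scene_c.png

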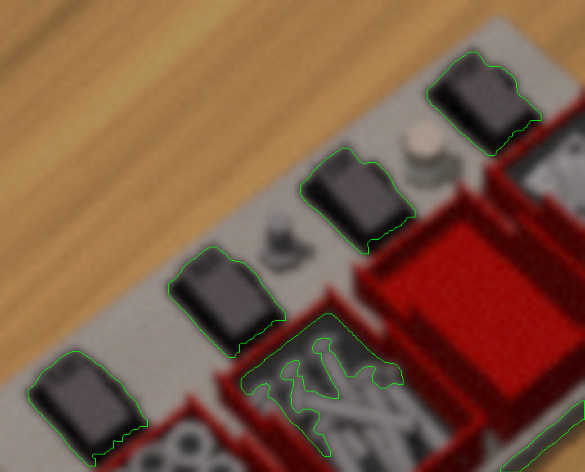

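```bash
python3 - <<'E'
from h import *
from scipy.optimize import least_squares
cen=dict(top=[(281.8,208.2),(321.1,213.6),(360.4,218.9),(399.9,224.3)],scene=[(342.4,167.5),(314.2,188.8),(284.9,211.3),(253.9,234.7)])
O={}
for c in cen:
    g=cv2.cvtColor(cv2.imread(f'pics/{c}1.png'),cv2.COLOR_BGR2GRAY)
    for i,(u,v) in enumerate(cen[c]):
        p=cv2.getRectSubPix(g,(25,27),(u,v));p=cv2.resize(p,None,fx=6,fy=6,interpolation=cv2.INTER_CUBIC)
        yy,xx=np.mgrid[:p.shape[0],:p.shape[1]]
        near=((xx-75)**2+(yy-81)**2<58**2)
        t=cv2.threshold(p[near].reshape(-1,1),0,255,cv2.THRESH_OTSU)[0]; t=np.percentile(p[near],20)*.5+np.percentile(p[near],75)*.5
        mk=((p>t)&(p<105)&((xx-75)**2+(yy-81)**2<75**2)).astype(np.uint8)*255
        mk=cv2.morphologyEx(mk,cv2.MORPH_OPEN,np.ones((13,13)))
        k=min(cv2.findContours(mk,0,1)[0],key=lambda k:-cv2.contourArea(k))
        (a,b),wh,_=cv2.minAreaRect(k)
        O[c,i]=(u+(a-74.5)/6,v+(b-80.5)/6)
        print(c,i,np.round(O[c,i],1),np.round(np.array(wh)/6,1),end=' | ')
print()
def model(q,z):
    x,y,w=q;return np.array([[x-np.sin(w)*s,y+np.cos(w)*s,z] for s in(.1875,.0625,-.0625,-.1875)])
for cs in(['top'],['scene'],['top','scene']):
    f=lambda q:np.concatenate([(proj(c,model(q,.044))-[O[c,i] for i in range(4)]).ravel() for c in cs])
    r=least_squares(f,[.54,-.06,-.13]);print(cs,r.x.round(4),'rms px',np.sqrt(np.mean(r.fun**2)).round(2))
q=r.x; d=np.array([np.cos(q[2]),np.sin(q[2])])
for n,h in zip(['brackets','empty','bolts','nuts'],model(q,.04)): print(n,'press',(h[:2]-d*.027).round(4),'bin',(h[:2]+.133*d).round(3))
P=model(q,.048);P[:,:2]-=d*.026;print(proj('top',P).round(1).tolist(),proj('scene',P).round(1).tolist())
E
```

```text
top 0 [282.1 204.8] [10.3 13.8] | top 1 [322.  209.9] [10.2 14. ] | top 2 [361.8 215.5] [10.3 13.9] | top 3 [401.6 221. ] [10.4 13.8] | scene 0 [343.2 164. ] [19.9 11.9] | scene 1 [314.5 185.4] [19.5 11.5] | scene 2 [285.7 209.2] [16.4 11.3] | scene 3 [254.2 233.8] [15.7 11.3] | 
['top'] [ 0.5428 -0.0594 -0.1148] rms px 0.13
['scene'] [ 0.5393 -0.0604 -0.0979] rms px 0.38
['top', 'scene'] [ 0.5412 -0.06   -0.1074] rms px 0.55
brackets press [0.5345 0.1293] bin [0.694 0.112]
empty press [0.5211 0.005 ] bin [ 0.68  -0.012]
bolts press [ 0.5077 -0.1193] bin [ 0.667 -0.136]
nuts press [ 0.4943 -0.2435] bin [ 0.653 -0.261]
[[280.8, 213.7], [321.0, 218.8], [361.2, 224.0], [401.4, 229.2]] [[338.2, 159.2], [310.1, 180.7], [280.5, 203.3], [249.4, 227.1]]
```

```bash
cat >> h.py <<'E'
def pad(q,s,J=0.03,l=.032,w=.017,z=.004):
    x,y,W=q;R=Ro.from_euler('z',W).as_matrix();Rp=Ro.from_euler('y',.25-J).as_matrix()
    L=np.array([[-l,-w,z],[-l,w,z],[l,w,z],[l,-w,z]])@Rp.T+[0,s,.04]
    return L@R.T+[x,y,0]
S=dict(brackets=.1875,empty=.0625,bolts=-.0625,nuts=-.1875)
E
python3 - <<'E'
from h import *
out=[]
for sh,q in((0,(.5412,-.060,-.1125)),(1,(.535,-.0595,-.1125))):
    row=[]
    for c,(x0,y0,x1,y1) in(('top',(265,190,415,245)),('scene',(235,150,360,250))):
        im=cv2.imread(f'pics/{c}1.png');f=5 if c=='top' else 4
        if sh==0 and c=='scene' or sh==1 or c=='top':
            g=cv2.resize(im[y0:y1,x0:x1],None,fx=f,fy=f,interpolation=cv2.INTER_CUBIC);g=cv2.convertScaleAbs(g,alpha=1.6)
            for n,s in S.items():
                if sh==0 and s>0: continue
                p=((proj(c,pad(q,s))-[x0-.5,y0-.5])*f).round().astype(int);cv2.polylines(g,[p],True,(0,255,255) if sh else (255,255,0),1)
            row.append((c,g))
    out.append(dict(row))
t=out[1]['top'];a=out[1]['scene'][100:, :300]
b=out[0]['scene'][100:,:300]
W=np.zeros((t.shape[0]+300,750,3),np.uint8);W[:t.shape[0]]=t;W[t.shape[0]:,:300]=a;W[t.shape[0]:,320:620]=b
cv2.imwrite('pics/ov.png',W)
# wide check
from h import *
E
```

```text
(no output)
```

View pics/ov.png

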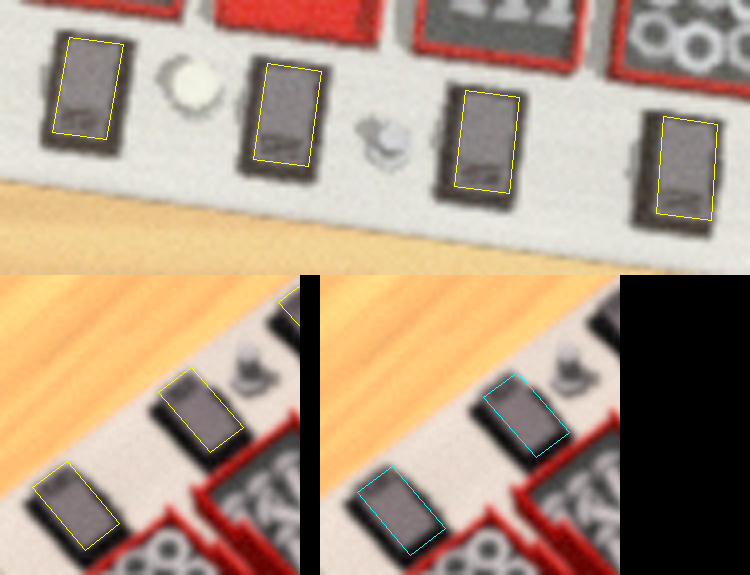

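The overlay at rack hinge line (0.535, -0.0595, yaw -0.1125) matches both views, with the ribs inside the near end. Press points: bolts (.503,-.119), nuts (.489,-.243), brackets (.531,.130).

```bash
python3 -m crank '[0,0,-4.7,0,0,0,0, 0,0,-4.7,0,0,0,0, 0,0,0,-0.0262,-0.0393,0,0, 0,0,0,-0.0262,-0.0393,0,0, 0,0,0,-0.0262,-0.0393,0,0, 0,0,0,-0.0262,-0.0393,0,0, 0,0,0,-0.0262,-0.0393,0,0, 0,0,0,-0.0262,-0.0393,0,0, 0,0,0,-0.0262,-0.0393,0,0, 0,0,0,-0.0262,-0.0393,0,0, 0,0,0,-0.0262,-0.0393,0,0, 0,0,0,-0.0262,-0.0393,0,0, 0,0,0,-0.0262,-0.0393,0,0, 0,0,0,-0.0262,-0.0393,0,0, 0,0,0,-0.0262,-0.0393,0,0, 0,0,0,-0.0262,-0.0393,0,0, 0,0,0,-0.0262,-0.0393,0,0, 0,0,0,-0.0262,-0.0393,0,0]'
cat > st.py <<'E'
from h import *
import sys
s=monitor.sense();p=np.array(s['tool_pos']);R=Ro.from_quat(s['ee_rot'],scalar_first=True).as_matrix()
T=dict(bolts=(.5032,-.1188),nuts=(.4891,-.243),brackets=(.5313,.1296))[sys.argv[1]]
print(round(s['clock'],2),p.round(4),'F',np.round(s['force'],1),'w',round(s['gripper_width'],3),'go',(R.T@(np.r_[T,.072]-p)).round(4),'yaw',np.degrees(np.arctan2(R[1,1],R[0,1])).round(1))
E
python3 st.py bolts
```

```text
clock: 2.5
tool_pos: [0.5037, -0.1203, 0.2276]
ee_rot: [0.0, 0.056, 0.998, 0.0]
force: [1.4, 0.3, 0.6]
gripper_width: 0.003
gripper_force: 0.0
2.5 [ 0.5037 -0.1203  0.2276] F [1.4 0.3 0.6] w 0.003 go [0.0008 0.0014 0.1556] yaw 83.6
```

Go down to about 12 mm above the paddle and check the alignment in a picture.

```bash
python3 -m crank '[0,0,0,0,0.0014,0.04,0, 0,0,0,0,0,0.04,0, 0,0,0,0,0,0.04,0, 0,0,0,0,0,0.024,0, 0,0,0,0,0,0,0]'; python3 st.py bolts
python3 - <<'E'
from h import *
W=[]
for c,(x0,y0,x1,y1) in(('top',(320,180,420,255)),('scene',(230,150,330,250))):
    im=cams.camera(c)[:,:,::-1][y0:y1,x0:x1]
    W.append(cv2.resize(im,(400,4*(y1-y0)),interpolation=cv2.INTER_CUBIC))
W[0]=cv2.copyMakeBorder(W[0],0,100,0,0,cv2.BORDER_CONSTANT)
cv2.imwrite('pics/b1.png',cv2.convertScaleAbs(np.hstack(W),alpha=1.4))
E
```

```text
clock: 3.0
tool_pos: [0.5005, -0.116, 0.0803]
ee_rot: [-0.004, 0.056, 0.998, 0.001]
force: [-1.0, 0.2, 0.9]
gripper_width: -0.001
gripper_force: 0.0
3.0 [ 0.5005 -0.116   0.0803] F [-1.   0.2  0.9] w -0.001 go [-0.0031 -0.0025  0.0083] yaw 83.6
```

View pics/b1.png

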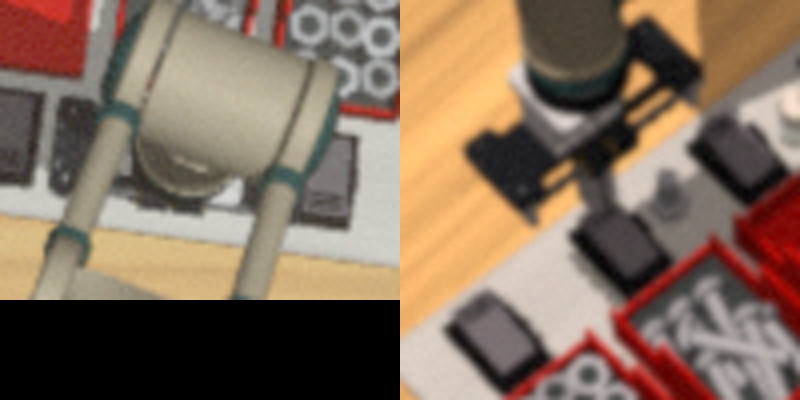

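The fingertips at (600,195) in the scene crop stand over the raised near end of the bolts rocker. I'll correct 3 mm and press gently.

```bash
python3 -m crank '[0,0,0,-0.001,-0.001,0,0, 0,0,0,0,0,0,0, 0,0,0,0,0,0.004,0, 0,0,0,0,0,0.004,0, 0,0,0,0,0,0.003,0, 0,0,0,0,0,0.003,0, 0,0,0,0,0,0.002,0, 0,0,0,0,0,0,0, 0,0,0,0,0,0,0]'; python3 st.py bolts
```

```text
clock: 4.0
tool_pos: [0.5045, -0.1181, 0.0673]
ee_rot: [0.0, 0.056, 0.998, 0.0]
force: [0.1, 0.0, 0.3]
gripper_width: 0.004
gripper_force: 0.0
4.0 [ 0.5045 -0.1181  0.0673] F [0.1 0.  0.3] w 0.004 go [ 0.0012 -0.0008 -0.0047] yaw 83.6
```

```bash
for i in 1 2; do python3 -m crank '[0,0,0,0,0,0.002,0, 0,0,0,0,0,0,0]' | grep -E 'pos|force: \['; done; python3 st.py bolts
```

```text
tool_pos: [0.5045, -0.1181, 0.0655]
force: [-0.0, 0.0, 1.8]
tool_pos: [0.5043, -0.1181, 0.0636]
force: [-0.9, 0.4, 3.6]
4.4 [ 0.5043 -0.1181  0.0636] F [-0.9  0.4  3.6] w 0.006 go [ 0.001  -0.0008 -0.0084] yaw 83.6
```

Contact, with force in the expected range. Continue until it seats.

```bash
for i in 1; do python3 -m crank '[0,0,0,0,0,0.002,0, 0,0,0,0,0,0,0]' | grep -E 'pos|force: \['; python3 -m crank '[0,0,0,0,0,0.001,0, 0,0,0,0,0,0,0]' | grep -E 'pos|force: \['; done
```

```text
tool_pos: [0.5043, -0.1181, 0.0622]
force: [-2.2, 0.6, 8.5]
tool_pos: [0.5043, -0.1181, 0.062]
force: [-3.0, 1.4, 13.5]
```

```bash
python3 -m crank '[0,0,0,0,0,0,0, 0,0,0,0,0,-0.02,0, 0,0,0,0,0,-0.03,0, 0,0,0,0,-0.0417,0,0, 0,0,0,0,-0.0417,0,0, 0,0,0,0,-0.0417,0,0, 0,0,0,0,0,0,0, 0,0,0,0,0,0,0]' >/dev/null; python3 st.py nuts
python3 - <<'E'
from h import *
W=[]
for c,(x0,y0,x1,y1) in(('top',(320,180,420,255)),('scene',(230,150,330,250))):
    im=cams.camera(c)[:,:,::-1][y0:y1,x0:x1]
    W.append(cv2.resize(im,(400,4*(y1-y0)),interpolation=cv2.INTER_CUBIC))
W[0]=cv2.copyMakeBorder(W[0],0,100,0,0,cv2.BORDER_CONSTANT)
cv2.imwrite('pics/b2.png',cv2.convertScaleAbs(np.hstack(W),alpha=1.4))
E
```

```text
5.6 [ 0.4897 -0.2427  0.1098] F [ 0.5  0.2 -0.9] w 0.006 go [ 0.0006 -0.0004  0.0378] yaw 83.5
```

View pics/b2.png

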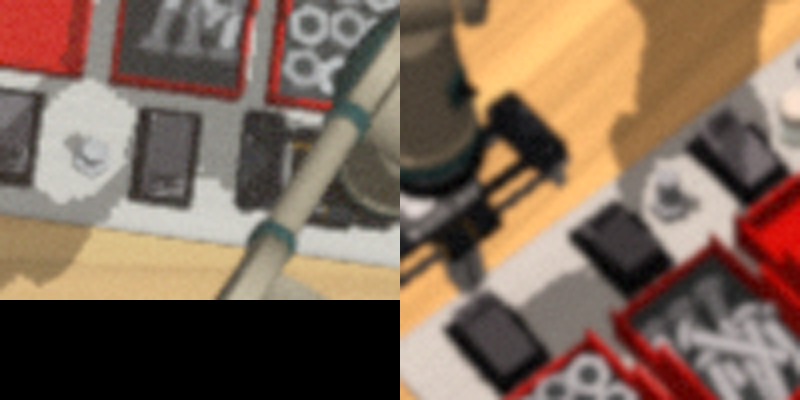

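The bolts paddle (165,155 in the crop) now shows tilted the other way, and the stud is undisturbed. Now the nuts.

```bash
python3 -m crank '[0,0,0,0,0,0.02,0, 0,0,0,0,0,0.014,0, 0,0,0,0,0,0.004,0, 0,0,0,0,0,0.003,0, 0,0,0,0,0,0.002,0, 0,0,0,0,0,0.002,0, 0,0,0,0,0,0,0, 0,0,0,0,0,0,0]'| grep -E 'pos|force: \['; for i in 1; do python3 -m crank '[0,0,0,0,0,0.002,0, 0,0,0,0,0,0,0]' | grep -E 'pos|force: \['; python3 -m crank '[0,0,0,0,0,0.001,0, 0,0,0,0,0,0,0]' | grep -E 'pos|force: \['; done
```

```text
tool_pos: [0.4906, -0.2425, 0.0658]
force: [-0.3, 0.6, 1.5]
tool_pos: [0.4904, -0.2426, 0.0638]
force: [-0.9, 1.1, 3.9]
tool_pos: [0.4903, -0.2426, 0.0627]
force: [-1.3, 1.3, 3.8]
```

```bash
for i in 1; do python3 -m crank '[0,0,0,0,0,0.001,0, 0,0,0,0,0,0,0]' | grep -E 'pos|force: \['; python3 -m crank '[0,0,0,0,0,0.001,0, 0,0,0,0,0,0,0]' | grep -E 'pos|force: \['; done
```

```text
tool_pos: [0.4903, -0.2426, 0.0624]
force: [-2.2, 1.9, 9.3]
tool_pos: [0.4904, -0.2426, 0.0622]
force: [-3.1, 2.2, 14.3]
```

```bash
python3 -m crank '[0,0,0,0,0,-0.02,0, 0,0,0,0,0,-0.03,0, 0,0,0,0,0,-0.02,0, 0,0,0,0,0.0417,0,0, 0,0,0,0,0.0417,0,0, 0,0,0,0,0.0417,0,0, 0,0,0,0,0.0417,0,0, 0,0,0,0,0.0417,0,0, 0,0,0,0,0.0417,0,0, 0,0,0,0,0.0417,0,0, 0,0,0,0,0.0417,0,0, 0,0,0,0,0.0417,0,0, 0,0,0,0,0,0,0, 0,0,0,0,0,0,0]' >/dev/null; python3 st.py brackets
python3 - <<'E'
from h import *
W=[]
for c,(x0,y0,x1,y1) in(('top',(320,180,420,255)),('scene',(230,150,330,250))):
    im=cams.camera(c)[:,:,::-1][y0:y1,x0:x1]
    W.append(cv2.resize(im,(400,4*(y1-y0)),interpolation=cv2.INTER_CUBIC))
W[0]=cv2.copyMakeBorder(W[0],0,100,0,0,cv2.BORDER_CONSTANT)
cv2.imwrite('pics/b3.png',cv2.convertScaleAbs(np.hstack(W),alpha=1.4))
E
```

```text
8.7 [0.5321 0.1312 0.13  ] F [-0.5  0.5  0.1] w 0.006 go [ 0.0006 -0.0016  0.058 ] yaw 83.7
```

View pics/b3.png

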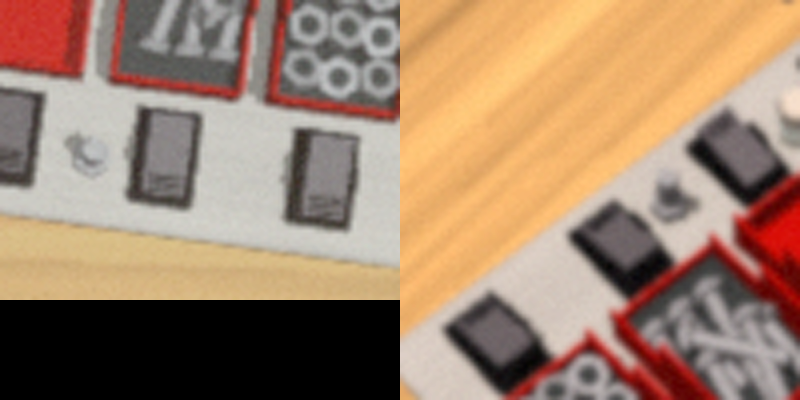

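The bolts (165,155) and nuts (325,178) paddles are tilted down toward the robot; compared with the empty one, their near end is sunk in the housing. Now the brackets.

```bash
python3 -m crank '[0,0,0,0,-0.0016,0.03,0, 0,0,0,0,0,0.024,0, 0,0,0,0,0,0.004,0, 0,0,0,0,0,0.003,0, 0,0,0,0,0,0.002,0, 0,0,0,0,0,0.002,0, 0,0,0,0,0,0,0, 0,0,0,0,0,0,0]'| grep -E 'pos|force: \['; python3 -m crank '[0,0,0,0,0,0.002,0, 0,0,0,0,0,0,0]' | grep -E 'pos|force: \['; python3 -m crank '[0,0,0,0,0,0.001,0, 0,0,0,0,0,0,0]' | grep -E 'pos|force: \['
```

```text
tool_pos: [0.5326, 0.129, 0.0661]
force: [0.2, -0.8, 3.7]
tool_pos: [0.5323, 0.1291, 0.0638]
force: [-0.5, -1.4, 4.3]
tool_pos: [0.5321, 0.1291, 0.0626]
force: [-0.2, -1.2, 4.3]
```

```bash
for i in 1; do python3 -m crank '[0,0,0,0,0,0.001,0, 0,0,0,0,0,0,0]' | grep -E 'pos|force: \['; python3 -m crank '[0,0,0,0,0,0.001,0, 0,0,0,0,0,0,0]' | grep -E 'pos|force: \['; done
```

```text
tool_pos: [0.5322, 0.1291, 0.0621]
force: [-2.2, -1.2, 8.9]
tool_pos: [0.5323, 0.1291, 0.0619]
force: [-2.4, -0.7, 13.9]
```

Seated. Lift and move clear, then check.

```bash
python3 -m crank '[0,0,0,0,0,-0.02,0, 0,0,0,0,0,-0.04,0, 0,0,0,0,0,-0.04,0, 0,0,0,0,0,-0.04,0, 0,0,0,0.03,0.03,-0.02,0, 0,0,0,0.03,0.03,0,0, 0,0,0,0.03,0.03,0,0, 0,0,0,0.03,0.03,0,0, 0,0,0,0.03,0.03,0,0, 0,0,0,0.03,0.03,0,0, 0,0,0,0.03,0.03,0,0, 0,0,0,0,0,0,0, 0,0,0,0,0,0,0]' | head -3
python3 - <<'E'
from h import *
W=[]
for c,(x0,y0,x1,y1) in(('top',(255,130,435,250)),('scene',(225,140,415,305))):
    im=cams.camera(c)[:,:,::-1][y0:y1,x0:x1]
    old=cv2.imread(f'pics/{c}1.png')[y0:y1,x0:x1]
    r=np.hstack([old,im]);W.append(cv2.resize(r,(760,int(760/r.shape[1]*r.shape[0])),interpolation=cv2.INTER_CUBIC))
cv2.imwrite('pics/end.png',cv2.convertScaleAbs(np.vstack(W),alpha=1.4)[:600])
E
```

```text
clock: 11.7
tool_pos: [0.3459, 0.3617, 0.2199]
ee_rot: [-0.0, 0.055, 0.999, -0.0]
```

View pics/end.png

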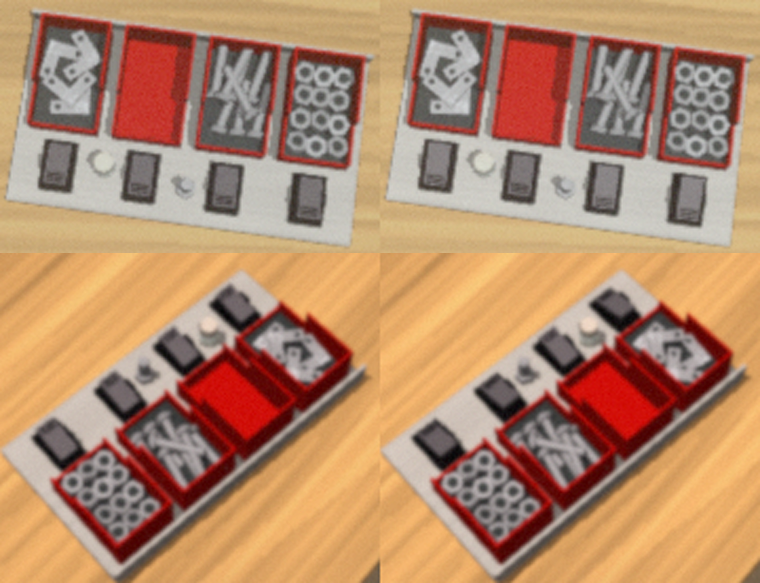

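In the before (left) and after (right) views, the bolts, nuts and brackets paddles are flipped and the empty one is unchanged. The bins, pot at (482,163) and stud at (563,185) are unmoved, and the arm is clear.

```bash
python3 -c "
from cell import close_job
print(close_job())"
```

```text
the job is handed in; nothing more can be done
None
```

I pressed the bolts, nuts and brackets rockers down in that order, each to about 14 N. In the last pictures the empty bin's rocker, the bins, the pot and the stud look unchanged and the arm is clear; the job is handed in, but no verdict came back.

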